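# Load the roller stand and close its keeper

## Task

Take the black rubber nip roller and the slim aluminium idler off their wooden saddles and lower each, without dropping it, fully home into its own empty brackets on the roller stand: the nip roller in the wide slots with its toothed pulley on the side away from the robot, the idler in the empty narrow slots. Then swing the hinged keeper frame over and fully down across the journals onto its catch studs. Leave the idler already in the stand in its slots and do not push the other things on the bench about.

Things in the scene. Friction and masses are not known exactly. Their poses are not given: they have to be found in the camera images.
- stand: Fixed roller stand: dark steel base plate 190 (x) by 300 (y) by 12 mm, y -160 to +140, with three bracket pairs in a row at y = -72, 0, +72 mm (which is where varies). Origin under the plate below the middle pair, z up. Rollers lie along its x axis, which points away from the robot. Hinge lugs 80 mm tall at x = +-68, y = +112 mm; catch studs 86 mm tall at x = +-68, y = -146 mm.
- nip_bracket: Fixed pair of aluminium brackets, the wide pair, empty, for the nip roller: plates 12 mm thick at x = +-68 mm, 52 mm wide (y), 60 mm high, each with an open-topped slot 23.5 mm wide, flat floor 33 mm up, mouth flared 7 mm to each side over its top 7 mm. Origin at the underside (12 mm above the bench), midway between the plates; axes as the stand's.
- nip_seat (a point): Where the nip roller's origin lies when it is fully home: on the nip brackets' slot line, midway between the two plates, 55 mm above the bench (10 mm above the slot floors, 17 mm below the bracket tops).
- idler_bracket: Fixed pair of narrow aluminium brackets, empty, for the loose idler: plates 12 mm thick at x = +-68 mm, 40 mm wide (y), 60 mm high, slots 15 mm wide, floor 37 mm up, mouth flared 7 mm to each side over its top 7 mm. Origin at the underside (12 mm above the bench), midway between the plates; axes as the stand's.
- idler_seat (a point): Where the idler's origin lies when it is fully home: on the slot line, midway between the plates, 55 mm above the bench.
- taken_bracket: Fixed pair of narrow brackets, same as the idler brackets, already holding an idler, whose axis lies 43 mm above this origin.
- nip_roller: Loose nip roller, 0.37 to 0.63 kg: black rubber face 44 mm in diameter, 110 mm long; steel journals 20 mm in diameter, ends at x = -86 and +94 mm; toothed pulley 36 mm over the teeth at x = 81 to 94 mm, on the +x end only. Origin on the axis at mid-face (balance point within 2 mm); x along the axis towards the pulley. Starts level, axis 55 mm above the bench.
- nip_pulley (a point): Centre of the toothed pulley, 87 mm from the nip roller's origin along its +x.
- idler: Loose slim idler, 0.21 to 0.35 kg: bare aluminium face 36 mm in diameter and 110 mm long, steel journals 12 mm in diameter reaching x = +-86 mm, ends alike. Origin on the axis at mid-face, x along the axis. Starts level, axis 49.5 mm above the bench.
- seated_idler: Idler of the same make already lying home in the taken brackets. Stays there.
- saddle_a: Fixed plywood saddle under the nip roller: board 116 (x) by 78 (y) by 10 mm with two V-blocks 16 mm thick at x = +-42 mm, about 46 mm high and 64 mm wide, in which the roller's face rests along x; the 68 mm between the blocks are free for the fingers. Origin under the middle. Which saddle is nearer varies.
- saddle_b: A second fixed saddle just like saddle_a, under the loose idler.
- keeper (a joint): Keeper angle (rad). The keeper is a steel frame: two flat straps (12 x 5 mm, at x = +-68 mm) and a round cross bar at the free end. 0 = closed, level above the journals; it grows as the frame lifts and leans back over the stand's +y end; 1.57 = upright. Its stiff hinge holds it at any angle; moving it takes about 1 to 3 N at the bar. Stop at 0, no snap.
- keeper_hinge (a point): Midpoint of the keeper's hinge line, which runs along the stand's x axis 108 mm along the stand's +y, 76.5 mm above the bench.
- keeper_bar (a point): Middle of the keeper's cross bar: round steel 10 mm in diameter, 124 mm free between the straps, parallel to the stand's x axis, 240 mm from the hinge line. Closed it lies at the stand's y = -132 mm, 76.5 mm above the bench, with nothing but the base plate beneath.
- guide_near: Upright guide roller fixed to the bench on the robot's side, 50 mm in diameter (base flange 64 mm), 170 mm tall. Origin under its middle. An obstacle.
- guide_far: Another such upright guide roller, 50 mm in diameter, 170 mm tall, towards the far side. An obstacle.
- core_low: Loose cardboard core standing between saddles and stand, 58 mm in diameter, 36 mm tall. Origin under its middle. Leave it.
- core_black: Loose black core, 84 mm in diameter, 70 mm tall, right of the saddles. Leave it.
- tape_roll: Loose roll of red tape lying flat, 100 mm in diameter, 50 mm tall, right of the saddles. Leave it.
- screwdriver: Screwdriver lying on the bench beyond the stand, 20 mm thick handle. Leave it.
- label_roll: Loose roll of labels lying flat, 190 mm in diameter, 40 mm tall, at the left beyond the keeper. Leave it.
- cleaner: Loose cleaner bottle, 64 mm in diameter, 170 mm tall, at the left. Leave it.
- core_chuck: Loose steel core chuck standing upright, 68 mm in diameter, 124 mm tall, beyond the saddles. Leave it.
Not all that is in view belongs to the job. What is shaped like the idler but turquoise is not meant.

How it is judged (in metres and radians):
On the way, in this order (a step that is already met when the one before it is completed fails the run):
1. both rollers lie home in their own brackets, pulley on the side away from the robot (horizontal distance between nip_roller and nip_seat below 0.009 m and z of nip_roller in the frame of nip_seat between -0.004 and 0.004 m and angle between the x axis of nip_roller and the x axis of nip_bracket, either way round below 0.06 rad and x of nip_pulley in the frame of nip_bracket above 0.07 m and horizontal distance between idler and idler_seat below 0.009 m and z of idler in the frame of idler_seat between -0.004 and 0.004 m and angle between the x axis of idler and the x axis of idler_bracket, either way round below 0.06 rad), for 0.2 s.
2. the keeper is closed over the journals with both rollers still home (all of step 1 and value of joint keeper below 0.05 rad), for 0.2 s.
At the end, for the whole second after the job is handed in: Nip roller in the wide brackets (pulley at the stand's +x side), idler in the empty narrow ones, seated idler still in its own: each within 9 mm of its seat in plan, 4 mm in height, 0.06 rad in direction, at rest; keeper closed to within 0.05 rad (all of step 2 and horizontal distance between seated_idler and taken_bracket below 0.009 m and z of seated_idler in the frame of taken_bracket between 0.039 and 0.047 m and angle between the x axis of seated_idler and the x axis of taken_bracket, either way round below 0.06 rad and linear speed of each of nip_roller, idler, seated_idler below 0.03 m/s); the robot touches nothing.
It fails at once if a bystander on the bench is pushed more than 30 mm (distance of any of core_low, core_black, tape_roll, screwdriver, label_roll, cleaner, core_chuck from where it was at the start of the episode above 0.03 m).
It fails at once if the seated idler is lifted or dragged out of its slots (distance of seated_idler from where it was at the start of the episode above 0.02 m).
It fails at once if a roller falls into its slots instead of being lowered (faster than 0.6 m/s within 20 mm of its seat) ((distance between nip_roller and nip_seat below 0.02 m and linear speed of nip_roller above 0.6 m/s) or (distance between idler and idler_seat below 0.02 m and linear speed of idler above 0.6 m/s)).
It also fails if it takes over 72 s, if anything falls off the work surface, if the arm or the gripper's body presses on something with over 40 N, if the wrist force passes 120 N, or if a joint passes its speed limit or range.

## Robot

A 6-joint arm with a two-finger parallel gripper is mounted at the origin on the work surface. World frame = base frame: x ahead of the robot, y to its left, z up, the work surface at z = 0. Lengths are in m, angles in degrees, forces in N, time in s.
With the tool pointing down it reaches from about 0.375 to 0.975 m from the base axis. Payload 3.8 kg.
Tool frame: the origin (TCP) lies at the very end of the fingers, on their centre line; the grasp point (between the pads) lies 19 mm behind it (r.pinch_z is the distance from the TCP to the grasp point, in m); z points along the fingers, y is the line along which they close (so a half turn about z gives the same grasp; the last joint's range is limited). The gripper opens to 88 mm and grips with 3 to 60 N. Pads are 18 mm wide; open, the fingers measure 123 mm over their backs; the gripper's body (75 mm by 187 mm) begins 45 mm behind the grasp point.
Start: joints at [-75.682, 15.12, 91.902, -0, 72.978, -2.114], TCP at [0.191, -0.647, 0.239] pointing down, gripper open.
Joint ranges: [-150.88, 150.88], [-54.13, 125.18], [17.81, 147.31], [-75.09, 255.09], [0, 152.58], [-146.25, 146.25]. Speed limits (degrees/s): [147.25, 147.25, 180, 180, 180, 180].

## Interface

Orientations are given as a 3x3 rotation matrix whose columns are the frame's x, y, z axes.
In Python, from cell import r, cams, workorder gives the robot as it stands.
- The arm moves only by the tool step_arm, never from a script. Its argument "steps" is a list of rows, each an object with "translation": the shift along the tool's x, y, z in mm, a list of three; "roll": the turn about the tool's z in rad. A call has 1 to 12 rows; each row shifts and turns the commanded pose from where the row before left it, along the tool's axes as they then stand; what a row does not reach is not made up. A row lasts 1/12 s, in which the tool goes at most 41.7 mm and 7.16 degrees, less where a joint would pass 70% of its speed; a pose out of reach is approached as far as the arm can. A call with a gripper value outside its range is refused whole. "fingers" is the finger opening in mm, from 0 to 88.1, set as the call begins (left out, the last holds). The fingers move at their own pace and stop on an object; "grip_force" is the grip in N (left out, the last holds). Time passes only in rows, so rows that do not move let the fingers close. It gives the time, the measured TCP pose, the force, the opening and the grip force at its end, in the units of the state.
- r.state(): the state, without advancing time (a new reading comes with each control period).
- cams.camera(name): name is "side" or "top"; returns a dict with "image" (480x640x3 uint8, red, green, blue), "depth" (480x640 float32, m along the optical axis (not along the pixel's ray), 0 where there is no reading), "fx", "fy", "cx", "cy" (pixels), "rvec" (rotation vector, rad) and "tvec" (3), from world to camera coordinates, as OpenCV has them. Camera axes: x right, y down, z forward; pixel columns grow to the right and rows downward; lengths in m; the calibration is good to about 2 mm. A picture is of the moment at which its call begins.
- workorder.hand_in(): hands the job in; it is judged then, once.
The state is a dict: "clock": time; "joint_pos": joint angles; "joint_velocities": joint speeds; "tau": joint torques, N m; "ee_pos": TCP position; "orientation": TCP orientation; "contact_force": force on the tool from outside, world axes, zero at the start; "torque": the same for the moment, N m; "grip_width": finger opening in m; "grasp_force": force on a finger pad.
Only numpy, scipy, OpenCV 4.12 (cv2) and the standard library are available. Lean on these libraries where they do the work, as an engineer would, in place of code of your own. Each camera call takes 0.05 s, during which the arm holds its last target. There are 200 camera calls.

## Working session

There is one attempt and no reset: what is moved stays moved. The work goes in short steps, Python scripts to look and compute and a tool call to move; the robot and the scene stay as the last step left them, time stands still between calls to the robot, and variables do not carry over. Pictures are saved under pics/ and viewed, at most 10 in all, crops included, and the job is handed in when it is done.

Besides the shell and the picture viewer there is one more tool, called as name(argument=value, ...) on one line, values as JSON. step_arm: Moves the arm, as the interface text tells. Its arguments: {"type":"object","properties":{"steps":{"type":"array"},"fingers":{"type":"number"},"grip_force":{"type":"number"}},"required":["steps"]}

```bash
mkdir -p pics; cat > h.py <<'E'
import numpy as np, cv2
from cell import r, cams, workorder
def snap(n):
    c=cams.camera(n); np.savez(f'pics/{n}.npz',**c); return c
def load(n): return dict(np.load(f'pics/{n}.npz'))
def cloud(c):
    R=cv2.Rodrigues(np.array(c['rvec'],float))[0]; t=np.array(c['tvec'],float).reshape(3)
    v,u=np.mgrid[:480,:640]; d=c['depth']
    P=np.stack([(u-c['cx'])/c['fx']*d,(v-c['cy'])/c['fy']*d,d],-1)
    W=(P-t)@R; W[d==0]=np.nan
    return W
def save(c,f,crop=None,s=1):
    im=c['image'][...,::-1]
    if crop: im=im[crop[1]:crop[3],crop[0]:crop[2]]
    cv2.imwrite('pics/'+f,cv2.resize(im,None,fx=s,fy=s))
E
python3 - <<'E'
from h import *
for n in('top','side'):
    c=snap(n); save(c,n+'0.png')
    R=cv2.Rodrigues(np.array(c['rvec'],float))[0]; print(n,c['fx'],-R.T@np.array(c['tvec']).ravel(),R.T[:,2])
print(r.state()['orientation'], r.pinch_z)
E
```

```text
top 545.0210989328016 [ 0.36109845 -0.02757861  1.38297748] [ 0.10848038  0.01367352 -0.99400455]
side 482.21966575199525 [ 0.15808068 -1.00634278  1.01898771] [ 0.22697792  0.70771077 -0.66904895]
[[ 9.59158384e-01  2.82869064e-01 -5.36658781e-04]
 [ 2.82869570e-01 -9.59156365e-01  1.96807709e-03]
 [ 4.19684395e-05 -2.03950208e-03 -9.99997919e-01]] 0.0187
```

View pics/top0.png

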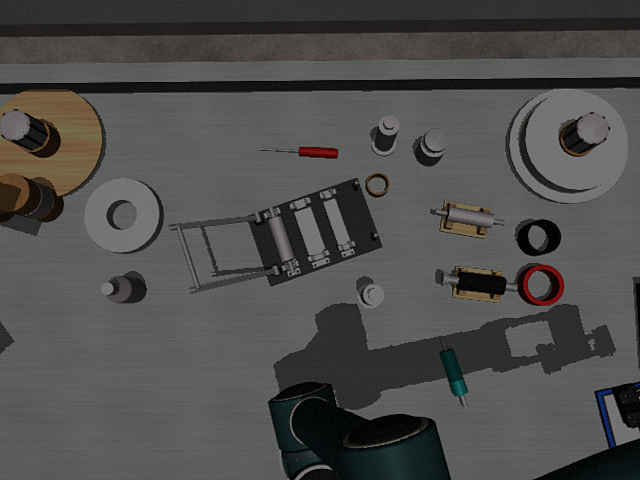

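View pics/side0.png

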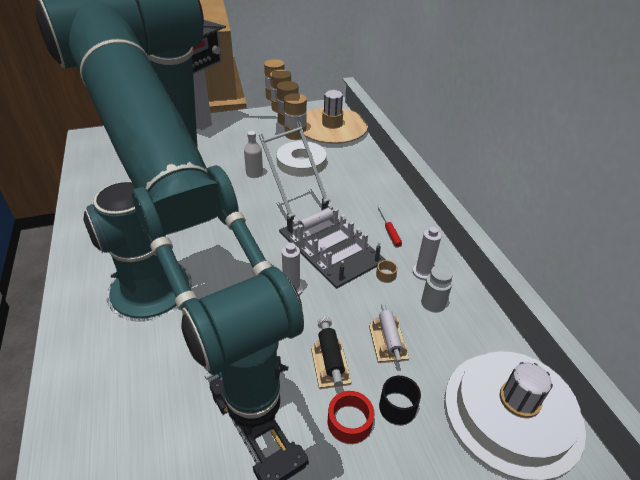

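Candidates: the nip roller is the black roller at (480,284), with its pulley at (438,277). The idler is the grey one at (468,217). Possible mistakes are the turquoise one at (453,375), the seated idler at (281,240), and the upright guides at (386,135) and (371,293). I'll check this in a crop.

```bash
python3 - <<'E'
from h import *
c=load('top'); 
a=cv2.resize(c['image'][180:300,160:400,::-1],None,fx=3,fy=3)
b=cv2.resize(c['image'][190:315,420:580,::-1],None,fx=1.9,fy=1.9)
o=np.zeros((600,720,3),np.uint8); o[:360]=a; o[362:362+b.shape[0],:b.shape[1]]=b; cv2.imwrite('pics/crop.png',cv2.convertScaleAbs(o,alpha=1.5))
W=cloud(c)
def reg(x0,y0,x1,y1,z0,z1):
    p=W[y0:y1,x0:x1].reshape(-1,3); return p[(p[:,2]>z0)&(p[:,2]<z1)]
# base plate
p=reg(240,170,395,295,.006,.02); R=cv2.minAreaRect(p[:,:2].astype(np.float32)); print('base',R, cv2.boxPoints(R))
p=reg(255,170,395,295,.069,.0745); R=cv2.minAreaRect(p[:,:2].astype(np.float32)); print('tops',R,len(p))
p=reg(350,170,395,295,.079,.09); print('studs',p)
for n,b in(('nip',(430,260,515,305)),('idl',(425,195,510,240))):
    p=reg(*b,.05,.085); m,e=p[:,:2].mean(0),np.linalg.svd(p[:,:2]-p[:,:2].mean(0))[2] if len(p)<3000 else None
    s=(p[:,:2]-m)@e[0]; print(n,len(p),m,e[0],s.min(),s.max(),p[:,2].max())
# bystanders
for n,uv in dict(gn=(372,289),gf=(388,122),low=(377,184),cb=(538,222),tape=(541,268),chuck=(432,138),clean=(108,288)).items():
    u,v=uv; q=W[v-9:v+10,u-9:u+10].reshape(-1,3); q=q[q[:,2]>q[:,2].max() -.02] if len(q) else q; print(n,np.nanmean(q,0))
E
```

```text
base ((0.5451337695121765, 0.020363569259643555), (0.3940631151199341, 0.31924787163734436), 89.77245330810547) [[ 0.3847286  -0.1760325 ]
 [ 0.70397395 -0.17730038]
 [ 0.7055389   0.21675964]
 [ 0.3862936   0.21802752]]
tops ((0.49246466159820557, 0.0046448856592178345), (0.26154598593711853, 0.2725703716278076), 19.12129020690918) 509
studs [[ 0.65680375 -0.07868654  0.08484096]
 [ 0.65377717 -0.07614663  0.08737315]
 [ 0.65337152 -0.07849703  0.08909991]
 [ 0.65149076 -0.07615504  0.08657843]
 [ 0.65084636 -0.07846394  0.08938604]
 [ 0.65293256 -0.08126455  0.0800024 ]
 [ 0.64954656 -0.07864745  0.08416402]
 [ 0.52643195 -0.1203417   0.08952114]
 [ 0.5264248  -0.12273139  0.08948245]
 [ 0.52730398 -0.12564405  0.08250874]
 [ 0.52431622 -0.12287583  0.08710435]
 [ 0.52206323 -0.12053965  0.08592315]
 [ 0.52265015 -0.12328699  0.08109675]
 [ 0.5222807  -0.12547122  0.08397722]]
nip 1120 [ 0.40975678 -0.3682205 ] [-0.12906061 -0.99163671] -0.0858132353811448 0.09042409090543381 0.0845990257481102
idl 773 [ 0.57052071 -0.35585031] [0.17757859 0.98410662] -0.08810732150291303 0.08441448021529153 0.07475247019708656
gn [nan nan nan]
gf [nan nan nan]
low [nan nan nan]
cb [nan nan nan]
tape [ 0.44588718 -0.52886639  0.05045854]
chuck [ 0.7491223  -0.26101133  0.12379198]
clean [nan nan nan]<stdin>:18: RuntimeWarning: Mean of empty slice
```

View pics/crop.png

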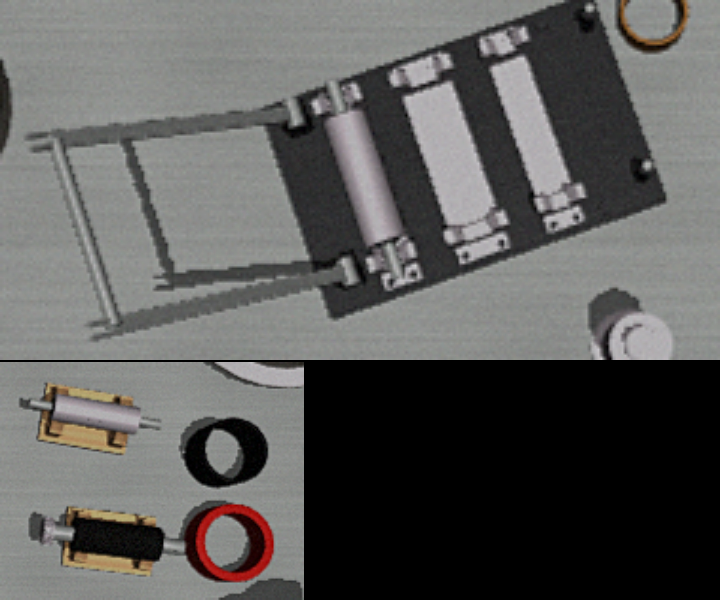

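The crop confirms the choice. The black roller has its pulley at the left end, the bare idler lies above it, and the wide slots are the middle pair. The empty narrow pair is on the right at stand y=-72, and the seated idler is next to the hinge. Next I'll fit the poses precisely.

```bash
cat >> h.py <<'E'
from scipy.optimize import minimize
def rectd(p,c,h):
    q=np.abs(p-c)-h; return np.linalg.norm(np.maximum(q,0),axis=1)
def axisfit(W,pts0,rad,half,c0,ang0,z):
    # plan fit: points above axis -> minimise dist to rectangle of face + journals
    pass
E
python3 - <<'E'
from h import *
V=[]
for n in('top','side'):
    c=load(n); V.append(cloud(c).reshape(-1,3))
def rot(a): return np.array([[np.cos(a),-np.sin(a)],[np.sin(a),np.cos(a)]])
def fit_stand(P):
    def f(x):
        q=(P-x[:2])@rot(x[2])
        d=np.full(len(q),9.)
        for y,w,s in((-72,40,15),(0,52,23.5),(72,40,15)):
            for X in(-68,68):
                for sg in(-1,1):
                    i=s/2+5; o=w/2
                    d=np.minimum(d,rectd(q,np.array([X,y+sg*(i+o)/2])/1e3,np.array([6,(o-i)/2])/1e3))
        for X in(-68,68):
            d=np.minimum(d,rectd(q,np.array([X,-146])/1e3,np.array([4,4])/1e3))
        return np.minimum(d,.01).mean()
    return min((minimize(f,[.5415+dx,.0376+dy,.33],method='Nelder-Mead',options=dict(initial_simplex=[[.5415+dx,.0376+dy,.33],[.548,.0376,.33],[.5415,.044,.33],[.5415,.0376,.36]])) for dx in(-.004,0,.004) for dy in(-.004,.0,.004)),key=lambda o:o.fun)
for n,W in zip(('top','side'),V):
    q=(W[:,:2]-[.5415,.0376])@rot(.33)
    m=(np.abs(q[:,0])<.09)&(q[:,1]>-.16)&(q[:,1]<.095)&(((W[:,2]>.067)&(W[:,2]<.077)&((np.abs(q[:,0])>.055)))|((q[:,1]<-.13)&(W[:,2]>.08)&(W[:,2]<.09)))
    o=fit_stand(W[m,:2]); print(n,'stand',o.x,np.degrees(o.x[2]),o.fun,m.sum())
    m=(np.abs(q[:,0])<.05)&(abs(q[:,1]-.072)<.02)&(W[:,2]>.062)&(W[:,2]<.085)
    e=W[m]; print('  seated', e.mean(0) if m.sum() else 0, e[:,2].max())
    for nm,c0,a0,rr,zz,pul in(('nip',(.41,-.368),1.441,.022,.055,1),('idl',(.57,-.356),1.392,.018,.0495,0)):
        q0=(W[:,:2]-c0)@rot(a0)
        m=(np.abs(q0[:,0])<.11)&(np.abs(q0[:,1])<.04)&(W[:,2]>zz-.003)&(W[:,2]<zz+.03)
        P=W[m]
        # 3D: distance to cylinder surfaces
        def f(x):
            q=(P[:,:2]-x[:2])@rot(x[2]); z=P[:,2]-zz-x[3]; rho=np.hypot(q[:,1],z)
            jr=.010 if pul else .006
            d=np.abs(rho-rr)+np.maximum(np.abs(q[:,0])-.055,0)
            d=np.minimum(d,np.abs(rho-jr)+np.maximum(np.abs(q[:,0])-.086,0))
            if pul: d=np.minimum(d,np.abs(rho-.018)+np.maximum(np.abs(q[:,0]-.0875)-.0065,0))
            for xe in(-.055,.055): d=np.minimum(d,np.abs(q[:,0]-xe)+np.maximum(rho-rr,0))
            return np.minimum(d,.01).mean()
        o=min((minimize(f,[c0[0]+dx,c0[1]+dy,a0,0],method='Nelder-Mead',options=dict(initial_simplex=np.array([[c0[0]+dx,c0[1]+dy,a0,0]]*5)+np.vstack([np.zeros(4),np.diag([.006,.006,.03,.002])]))) for dx in(-.004,.004) for dy in(-.006,0,.006)),key=lambda o:o.fun)
        print(' ',nm,o.x.round(4),np.degrees(o.x[2]).round(2),o.fun,len(P))
    # bar
    q=(W[:,:2]-[.5415,.0376])@rot(.33)
    m=(np.abs(q[:,0])<.05)&(q[:,1]>.12)&(q[:,1]<.32)&(W[:,2]>.2)&(W[:,2]<.33)
    print('  bar stand-frame',np.c_[q[m],W[m,2]].mean(0), np.c_[q[m],W[m,2]].std(0),m.sum())
    for g,b in(('gn',(.3,.47,-.15,.0)),('gf',(.65,.9,-.25,-.05)),('chuck',(.68,.85,-.33,-.2))):
        m=(W[:,0]>b[0])&(W[:,0]<b[1])&(W[:,1]>b[2])&(W[:,1]<b[3])&(W[:,2]>.1)&(W[:,2]<.18); print('  ',g,W[m].mean(0),W[m,2].max() if m.any() else 0)
E
```

```text
top stand [0.54091994 0.03677605 0.33421972] 19.149379610637553 0.0008427619933348402 319
  seated [0.51798645 0.10463937 0.07100551] 0.07975415776709142
  nip [ 4.0980e-01 -3.7760e-01  1.4449e+00  1.3000e-03] 82.79 0.001678939527288667 1131
  idl [ 5.7240e-01 -3.5800e-01  1.3936e+00  1.3000e-03] 79.85 0.0016930689345284612 804
  bar stand-frame [-0.00077087  0.25258427  0.27192019] [0.02855072 0.00277919 0.00240665] 235
   gn [ 0.38097258 -0.11065036  0.15571932] 0.1759935610661683
   gf [ 0.78228158 -0.16073998  0.14071849] 0.1738268037075175
   chuck [ 0.74477889 -0.26616106  0.12307974] 0.13340500246950615
side stand [0.54134982 0.03352241 0.3327647 ] 19.066012930617536 0.0007273227987124913 175
  seated [0.51927296 0.09799388 0.06956885] 0.07595057314911671
  nip [ 4.0970e-01 -3.7890e-01  1.4435e+00 -1.1000e-03] 82.71 0.0012798875391669268 1039
  idl [ 5.7250e-01 -3.5980e-01  1.3911e+00 -9.0000e-04] 79.7 0.0011645939956499258 664
  bar stand-frame [-6.41048808e-05  2.49075481e-01  2.68369768e-01] [0.02935876 0.00263973 0.00298879] 94
   gn [ 0.37890293 -0.12492106  0.13917761] 0.17116265549048415
   gf [ 0.78165529 -0.16692147  0.1348012 ] 0.17081126628096177
   chuck [ 0.74342129 -0.2736873   0.11997112] 0.1280215087680556
```

step_arm(steps=[{"translation":[0,0,0],"roll":-0.0965},{"translation":[0,0,0],"roll":-0.0965},{"translation":[0,0,0],"roll":-0.0965},{"translation":[0,0,0],"roll":-0.0965},{"translation":[0,0,0],"roll":-0.0965},{"translation":[0,0,0],"roll":-0.0965},{"translation":[0,0,0],"roll":-0.0965},{"translation":[0,0,0],"roll":-0.0965},{"translation":[0,0,0],"roll":-0.0965},{"translation":[0,0,0],"roll":-0.0965},{"translation":[0,0,0],"roll":-0.0965},{"translation":[0,0,0],"roll":-0.0965}], fingers=88, grip_force=30)

```text
clock: 1.1
ee_pos: [0.1908, -0.647, 0.2379]
orientation: [[0.121, 0.993, -0.0], [0.993, -0.121, 0.001], [0.001, -0.0, -1.0]]
contact_force: [0.2, 0.3, -0.7]
grip_width: 0.088
grasp_force: 0.0
```

step_arm(steps=[{"translation":[24.5,15.3,0],"roll":0},{"translation":[24.5,15.3,0],"roll":0},{"translation":[24.5,15.3,0],"roll":0},{"translation":[24.5,15.3,0],"roll":0},{"translation":[24.5,15.3,0],"roll":0},{"translation":[24.5,15.3,0],"roll":0},{"translation":[24.5,15.3,0],"roll":0},{"translation":[24.5,15.3,0],"roll":0},{"translation":[24.5,15.3,0],"roll":0},{"translation":[24.5,15.3,0],"roll":0},{"translation":[24.5,15.3,0],"roll":0},{"translation":[24.5,15.3,0],"roll":0}])

```text
clock: 2.1
ee_pos: [0.4104, -0.3774, 0.2382]
orientation: [[0.126, 0.992, -0.001], [0.992, -0.126, 0.001], [0.001, -0.001, -1.0]]
contact_force: [1.4, -0.2, -0.0]
grip_width: 0.0879
grasp_force: 0.0
```

```bash
cat >> h.py <<'E'
def go(x,y,z,yaw):
    "remaining move to a target: roll first, then shift in the turned tool axes"
    s=r.state(); p=np.array(s['ee_pos']); R=np.array(s['orientation'])
    psi=np.arctan2(R[1,0],R[0,0]); a=np.radians(yaw); roll=-((a-psi+np.pi)%(2*np.pi)-np.pi)
    Rz=R@cv2.Rodrigues(np.array([0,0,roll]))[0]
    print('clock',s['clock'],'pos',p.round(4),'yaw',np.degrees(psi).round(2),'grip',s['grip_width'],s['grasp_force'],'F',np.round(s['contact_force'],1))
    print('roll',roll.round(4),'shift mm',(Rz.T@(np.array([x,y,z])-p)*1000).round(1),'tilt',R[:,2].round(4),'J',np.round(s['joint_pos'],1))
E
python3 -c "
from h import *
go(.4098,-.3782,.036,82.75)"
```

```text
clock 2.1 pos [ 0.4104 -0.3774  0.2382] yaw 82.77 grip 0.08791195356898138 0.0 F [ 1.4 -0.2 -0. ]
roll 0.0004 shift mm [ -1.   -0.4 202.2] tilt [-5.e-04  6.e-04 -1.e+00] J [-45.2   2.5 106.4   0.   71.1 -37.9]
```

step_arm(steps=[{"translation":[-1,0,20]},{"translation":[0,0,20]},{"translation":[0,0,20]},{"translation":[0,0,20]},{"translation":[0,0,20]},{"translation":[0,0,20]},{"translation":[0,0,20]},{"translation":[0,0,20]},{"translation":[0,0,15]},{"translation":[0,0,15]},{"translation":[0,0,12]},{"translation":[0,0,0]}])

```text
invalid input
```

step_arm(steps=[{"translation":[0,0,0]},{"translation":[0,0,0]},{"translation":[0,0,0]},{"translation":[0,0,0]},{"translation":[0,0,0]},{"translation":[0,0,0]},{"translation":[0,0,0]},{"translation":[0,0,0]}], fingers=30, grip_force=40)

```text
invalid input
```

Roll is required in every row.

step_arm(steps=[{"translation":[-1,0,20],"roll":0},{"translation":[0,0,20],"roll":0},{"translation":[0,0,20],"roll":0},{"translation":[0,0,20],"roll":0},{"translation":[0,0,20],"roll":0},{"translation":[0,0,20],"roll":0},{"translation":[0,0,20],"roll":0},{"translation":[0,0,20],"roll":0},{"translation":[0,0,15],"roll":0},{"translation":[0,0,15],"roll":0},{"translation":[0,0,12],"roll":0},{"translation":[0,0,0],"roll":0}])

```text
clock: 3.1
ee_pos: [0.408, -0.3779, 0.0336]
orientation: [[0.126, 0.992, -0.004], [0.992, -0.126, 0.004], [0.004, -0.005, -1.0]]
contact_force: [-0.4, 0.8, -0.6]
grip_width: 0.0879
grasp_force: 0.0
```

step_arm(steps=[{"translation":[0,0,0],"roll":0},{"translation":[0,0,0],"roll":0},{"translation":[0,0,0],"roll":0},{"translation":[0,0,0],"roll":0},{"translation":[0,0,0],"roll":0},{"translation":[0,0,0],"roll":0},{"translation":[0,0,0],"roll":0},{"translation":[0,0,0],"roll":0}], fingers=30, grip_force=40)

```text
clock: 3.77
ee_pos: [0.4102, -0.38, 0.0371]
orientation: [[0.126, 0.992, 0.001], [0.992, -0.126, -0.0], [-0.0, 0.001, -1.0]]
contact_force: [-0.3, -0.1, 1.0]
grip_width: 0.0427
grasp_force: 39.9
```

step_arm(steps=[{"translation":[0,0,-8],"roll":0},{"translation":[0,0,-14],"roll":0},{"translation":[0,0,-20],"roll":0},{"translation":[0,0,-20],"roll":0},{"translation":[0,0,-20],"roll":0},{"translation":[0,0,-20],"roll":0},{"translation":[0,0,-20],"roll":0},{"translation":[0,0,-20],"roll":0},{"translation":[0,0,-20],"roll":0},{"translation":[0,0,-20],"roll":0},{"translation":[0,0,-10],"roll":0},{"translation":[0,0,-6],"roll":0}])

```text
clock: 4.77
ee_pos: [0.4099, -0.3799, 0.2357]
orientation: [[0.126, 0.992, 0.001], [0.992, -0.126, -0.001], [-0.001, 0.001, -1.0]]
contact_force: [0.4, -1.2, -5.7]
grip_width: 0.0428
grasp_force: 40.1
```

step_arm(steps=[{"translation":[0,0,0],"roll":0.05},{"translation":[0,0,0],"roll":0.1},{"translation":[0,0,0],"roll":0.1},{"translation":[0,0,0],"roll":0.1},{"translation":[0,0,0],"roll":0.11},{"translation":[0,0,0],"roll":0.11},{"translation":[0,0,0],"roll":0.11},{"translation":[0,0,0],"roll":0.11},{"translation":[0,0,0],"roll":0.11},{"translation":[0,0,0],"roll":0.11},{"translation":[0,0,0],"roll":0.08},{"translation":[0,0,0],"roll":0.02}])

```text
clock: 5.77
ee_pos: [0.409, -0.3789, 0.2327]
orientation: [[0.945, 0.326, -0.003], [0.326, -0.945, 0.003], [-0.002, -0.003, -1.0]]
contact_force: [0.0, 0.6, -6.8]
grip_width: 0.0426
grasp_force: 40.1
```

```bash
python3 -c "
from h import *
go(.5411,.0352,.2,19.1)"
```

```text
clock 5.7667 pos [ 0.409  -0.3789  0.2327] yaw 19.03 grip 0.042643539555919464 40.08705072104931 F [ 0.   0.6 -6.8]
roll -0.0012 shift mm [ 260.4 -348.    33.4] tilt [-0.0026  0.0026 -1.    ] J [-45.4   2.8 106.7  -0.   70.7  25.6]
```

step_arm(steps=[{"translation":[12,-16,0],"roll":0},{"translation":[20,-27,0],"roll":0},{"translation":[20,-27,0],"roll":0},{"translation":[20,-27,0],"roll":0},{"translation":[20,-27,0],"roll":0},{"translation":[20,-27,0],"roll":0},{"translation":[20,-27,0],"roll":0},{"translation":[20,-27,0],"roll":0},{"translation":[20,-27,0],"roll":0},{"translation":[20,-27,0],"roll":0},{"translation":[20,-27,0],"roll":0},{"translation":[20,-27,0],"roll":0}])

```text
clock: 6.77
ee_pos: [0.5255, -0.0062, 0.2336]
orientation: [[0.944, 0.33, -0.002], [0.33, -0.944, 0.0], [-0.002, -0.001, -1.0]]
contact_force: [0.6, 0.9, -6.1]
grip_width: 0.0425
grasp_force: 40.1
```

step_arm(steps=[{"translation":[16,-22,0],"roll":0},{"translation":[10,-13,0],"roll":0},{"translation":[0,0,10],"roll":0},{"translation":[0,0,15],"roll":0},{"translation":[0,0,15],"roll":0},{"translation":[0,0,15],"roll":0},{"translation":[0,0,15],"roll":0},{"translation":[0,0,10],"roll":0},{"translation":[0,0,0],"roll":0},{"translation":[0,0,0],"roll":0},{"translation":[0,0,0],"roll":0},{"translation":[0,0,0],"roll":0}])

```text
clock: 7.77
ee_pos: [0.5402, 0.0335, 0.1559]
orientation: [[0.944, 0.329, 0.002], [0.329, -0.944, -0.0], [0.002, 0.001, -1.0]]
contact_force: [0.5, 0.3, -5.9]
grip_width: 0.0426
grasp_force: 40.1
```

```bash
python3 -c "
from h import *
go(.5411,.0352,.037,19.1)
W=[cloud(snap(n)).reshape(-1,3) for n in('top','side')]
c=load('side');save(c,'s1.png',(200,150,420,320),3)
"
```

```text
clock 7.7667 pos [0.5402 0.0335 0.1559] yaw 19.19 grip 0.042641879937302035 40.08467651903629 F [ 0.5  0.3 -5.9]
roll 0.0015 shift mm [  1.2  -1.4 118.9] tilt [ 0.0022 -0.     -1.    ] J [  0.9   4.5 113.4  -0.   62.   71.7]
```

View pics/s1.png

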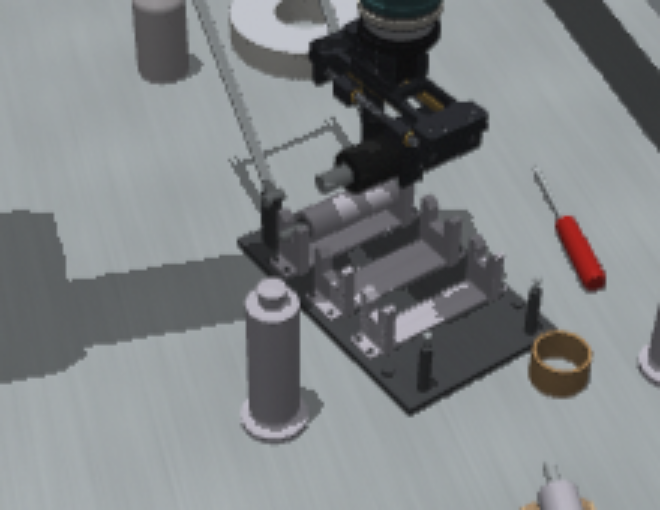

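The picture shows the roller level in the gripper over the middle slots, near (375,165), with the pulley on the far side.

step_arm(steps=[{"translation":[0,-1.4,8],"roll":0},{"translation":[0,0,10],"roll":0},{"translation":[0,0,10],"roll":0},{"translation":[0,0,10],"roll":0},{"translation":[0,0,10],"roll":0},{"translation":[0,0,10],"roll":0},{"translation":[0,0,10],"roll":0},{"translation":[0,0,10],"roll":0},{"translation":[0,0,6],"roll":0},{"translation":[0,0,4],"roll":0},{"translation":[0,0,0],"roll":0},{"translation":[0,0,0],"roll":0}])

```text
clock: 8.87
ee_pos: [0.5389, 0.0349, 0.0667]
orientation: [[0.944, 0.329, 0.0], [0.329, -0.944, 0.0], [0.0, -0.0, -1.0]]
contact_force: [0.5, 0.5, -4.9]
grip_width: 0.0424
grasp_force: 40.1
```

```bash
python3 -c "
from h import *
go(.5411,.0352,.037,19.1)
W=cloud(load('side')).reshape(-1,3); a=np.radians(19.1); R=np.array([[np.cos(a),-np.sin(a)],[np.sin(a),np.cos(a)]])
q=(W[:,:2]-[.5411,.0352])@R
m=(abs(q[:,0])<.04)&(abs(q[:,1]+.072)<.015)&(W[:,2]<.06); print(np.percentile(W[m,2],[5,50,95]))"
```

```text
clock 8.8667 pos [0.5389 0.0349 0.0667] yaw 19.18 grip 0.04242011056167649 40.0847952067852 F [ 0.5  0.5 -4.9]
roll 0.0014 shift mm [ 2.2  0.5 29.7] tilt [ 0.  0. -1.] J [  1.1  10.5 117.3   0.   52.2  71.9]
[0.01187656 0.01592283 0.01969711]
```

step_arm(steps=[{"translation":[0,0,4],"roll":0},{"translation":[0,0,4],"roll":0},{"translation":[0,0,4],"roll":0},{"translation":[0,0,4],"roll":0},{"translation":[0,0,4],"roll":0},{"translation":[0,0,3],"roll":0},{"translation":[0,0,2],"roll":0},{"translation":[0,0,2],"roll":0},{"translation":[0,0,1],"roll":0},{"translation":[0,0,1],"roll":0},{"translation":[0,0,0],"roll":0},{"translation":[0,0,0],"roll":0}])

```text
clock: 9.87
ee_pos: [0.5389, 0.035, 0.0378]
orientation: [[0.944, 0.329, 0.0], [0.329, -0.944, 0.0], [0.0, 0.0, -1.0]]
contact_force: [0.2, 0.4, -5.7]
grip_width: 0.0431
grasp_force: 40.1
```

step_arm(steps=[{"translation":[0,0,0.5],"roll":0},{"translation":[0,0,0.5],"roll":0},{"translation":[0,0,0.5],"roll":0},{"translation":[0,0,0],"roll":0},{"translation":[0,0,0],"roll":0}])

```text
clock: 10.28
ee_pos: [0.5391, 0.035, 0.0369]
orientation: [[0.944, 0.329, 0.001], [0.329, -0.944, -0.0], [0.0, 0.0, -1.0]]
contact_force: [-2.5, -0.6, 1.9]
grip_width: 0.0425
grasp_force: 39.9
```

Seated, since the weight has come off the wrist. I'll open only to 56 so the fingers clear the seated idler.

step_arm(steps=[{"translation":[0,0,0],"roll":0},{"translation":[0,0,0],"roll":0},{"translation":[0,0,0],"roll":0},{"translation":[0,0,0],"roll":0},{"translation":[0,0,-5],"roll":0},{"translation":[0,0,-10],"roll":0},{"translation":[0,0,-15],"roll":0},{"translation":[0,0,-20],"roll":0},{"translation":[0,0,-35],"roll":0},{"translation":[0,0,-40],"roll":0},{"translation":[0,0,-40],"roll":0},{"translation":[0,0,-35],"roll":0}], fingers=56)

```text
clock: 11.28
ee_pos: [0.5391, 0.035, 0.24]
orientation: [[0.944, 0.329, 0.003], [0.329, -0.944, 0.0], [0.003, 0.001, -1.0]]
contact_force: [2.1, -0.2, 1.0]
grip_width: 0.0562
grasp_force: 0.0
```

step_arm(steps=[{"translation":[0,0,0],"roll":-0.05},{"translation":[0,0,0],"roll":-0.1},{"translation":[0,0,0],"roll":-0.1},{"translation":[0,0,0],"roll":-0.1},{"translation":[0,0,0],"roll":-0.1},{"translation":[0,0,0],"roll":-0.1},{"translation":[0,0,0],"roll":-0.1},{"translation":[0,0,0],"roll":-0.1},{"translation":[0,0,0],"roll":-0.1},{"translation":[0,0,0],"roll":-0.1},{"translation":[0,0,0],"roll":-0.08},{"translation":[0,0,0],"roll":-0.03}], fingers=80)

```text
clock: 12.28
ee_pos: [0.5388, 0.0349, 0.2373]
orientation: [[0.171, 0.985, 0.001], [0.985, -0.171, 0.0], [0.0, 0.001, -1.0]]
contact_force: [-0.1, -0.0, -0.8]
grip_width: 0.08
grasp_force: 0.0
```

```bash
python3 -c "
from h import *
go(.5725,-.359,.032,79.8)"
```

```text
clock 12.2833 pos [0.5388 0.0349 0.2373] yaw 80.13 grip 0.07999952981713583 0.0 F [-0.1 -0.  -0.8]
roll 0.0057 shift mm [-381.8  102.7  205.3] tilt [ 0.0011  0.     -1.    ] J [  1.1   0.5 108.6  -0.   70.9  10.9]
```

step_arm(steps=[{"translation":[-18,5,0],"roll":0.0057},{"translation":[-34,9,0],"roll":0},{"translation":[-34,9,0],"roll":0},{"translation":[-34,9,0],"roll":0},{"translation":[-34,9,0],"roll":0},{"translation":[-34,9,0],"roll":0},{"translation":[-34,9,0],"roll":0},{"translation":[-34,9,0],"roll":0},{"translation":[-34,9,0],"roll":0},{"translation":[-34,9,0],"roll":0},{"translation":[-34,9,0],"roll":0},{"translation":[-24,8,0],"roll":0}])

```text
clock: 13.28
ee_pos: [0.5708, -0.3625, 0.2374]
orientation: [[0.182, 0.983, 0.001], [0.983, -0.182, -0.002], [-0.001, 0.001, -1.0]]
contact_force: [0.7, 0.0, 0.0]
grip_width: 0.0803
grasp_force: 0.0
```

step_arm(steps=[{"translation":[0,0,20],"roll":0},{"translation":[0,0,20],"roll":0},{"translation":[0,0,20],"roll":0},{"translation":[0,0,20],"roll":0},{"translation":[0,0,20],"roll":0},{"translation":[0,0,10],"roll":0},{"translation":[0,0,0],"roll":0},{"translation":[0,0,0],"roll":0},{"translation":[0,0,0],"roll":0}])

```text
clock: 14.03
ee_pos: [0.5721, -0.3599, 0.1281]
orientation: [[0.181, 0.984, 0.002], [0.984, -0.181, -0.001], [-0.001, 0.002, -1.0]]
contact_force: [-0.9, 0.0, -0.3]
grip_width: 0.0801
grasp_force: 0.0
```

```bash
python3 -c "
from h import *
go(.5725,-.359,.032,79.8)"
```

```text
clock 14.0333 pos [ 0.5721 -0.3599  0.1281] yaw 79.6 grip 0.08010605069367795 0.0 F [-0.9  0.  -0.3]
roll -0.0036 shift mm [ 1.   0.  96.1] tilt [ 0.0021 -0.0014 -1.    ] J [-34.3  19.9  97.9   0.   62.1 -23.9]
```

step_arm(steps=[{"translation":[1,0,10],"roll":-0.0036},{"translation":[0,0,14],"roll":0},{"translation":[0,0,14],"roll":0},{"translation":[0,0,14],"roll":0},{"translation":[0,0,14],"roll":0},{"translation":[0,0,14],"roll":0},{"translation":[0,0,10],"roll":0},{"translation":[0,0,6],"roll":0},{"translation":[0,0,0],"roll":0},{"translation":[0,0,0],"roll":0}])

```text
clock: 14.87
ee_pos: [0.5712, -0.3583, 0.0297]
orientation: [[0.177, 0.984, -0.001], [0.984, -0.177, 0.0], [0.0, -0.001, -1.0]]
contact_force: [-0.9, 0.4, 0.1]
grip_width: 0.0798
grasp_force: 0.0
```

step_arm(steps=[{"translation":[0,0,0],"roll":0},{"translation":[0,0,0],"roll":0},{"translation":[0,0,0],"roll":0},{"translation":[0,0,0],"roll":0},{"translation":[0,0,0],"roll":0},{"translation":[0,0,0],"roll":0},{"translation":[0,0,0],"roll":0},{"translation":[0,0,0],"roll":0}], fingers=24, grip_force=40)

```text
clock: 15.53
ee_pos: [0.5729, -0.3588, 0.0309]
orientation: [[0.177, 0.984, 0.003], [0.984, -0.177, -0.001], [-0.001, 0.003, -1.0]]
contact_force: [4.7, -0.3, -0.1]
grip_width: 0.0345
grasp_force: 39.8
```

step_arm(steps=[{"translation":[0,0,-8],"roll":0},{"translation":[0,0,-14],"roll":0},{"translation":[0,0,-20],"roll":0},{"translation":[0,0,-20],"roll":0},{"translation":[0,0,-20],"roll":0},{"translation":[0,0,-20],"roll":0},{"translation":[0,0,-20],"roll":0},{"translation":[0,0,-20],"roll":0},{"translation":[0,0,-20],"roll":0},{"translation":[0,0,-20],"roll":0},{"translation":[0,0,-12],"roll":0},{"translation":[0,0,-6],"roll":0}])

```text
clock: 16.53
ee_pos: [0.5717, -0.3588, 0.2332]
orientation: [[0.177, 0.984, 0.002], [0.984, -0.177, -0.002], [-0.001, 0.003, -1.0]]
contact_force: [-0.4, -1.2, -3.5]
grip_width: 0.0344
grasp_force: 40.0
```

step_arm(steps=[{"translation":[0,0,0],"roll":0.05},{"translation":[0,0,0],"roll":0.1},{"translation":[0,0,0],"roll":0.1},{"translation":[0,0,0],"roll":0.1},{"translation":[0,0,0],"roll":0.1},{"translation":[0,0,0],"roll":0.1},{"translation":[0,0,0],"roll":0.1},{"translation":[0,0,0],"roll":0.1},{"translation":[0,0,0],"roll":0.1},{"translation":[0,0,0],"roll":0.1},{"translation":[0,0,0],"roll":0.08},{"translation":[0,0,0],"roll":0.03}])

```text
clock: 17.53
ee_pos: [0.5703, -0.3579, 0.2288]
orientation: [[0.946, 0.323, -0.003], [0.323, -0.946, 0.002], [-0.002, -0.002, -1.0]]
contact_force: [0.1, -0.1, -4.4]
grip_width: 0.0338
grasp_force: 40.0
```

```bash
python3 -c "
from h import *
a=np.radians(19.1)
go(.5411+.072*np.sin(a),.0352-.072*np.cos(a),.0377,19.1)"
```

```text
clock 17.5333 pos [ 0.5703 -0.3579  0.2288] yaw 18.85 grip 0.03382276935766237 39.97986316680908 F [ 0.1 -0.1 -4.4]
roll -0.0044 shift mm [ 101.4 -308.5  191.6] tilt [-0.0027  0.0016 -1.    ] J [-34.2  15.4  92.6  -0.   72.2  36.9]
```

step_arm(steps=[{"translation":[5,-14,0],"roll":-0.0044},{"translation":[9,-28,0],"roll":0},{"translation":[9,-28,0],"roll":0},{"translation":[9,-28,0],"roll":0},{"translation":[9,-28,0],"roll":0},{"translation":[9,-28,0],"roll":0},{"translation":[9,-28,0],"roll":0},{"translation":[9,-28,0],"roll":0},{"translation":[9,-28,0],"roll":0},{"translation":[9,-28,0],"roll":0},{"translation":[9,-28,0],"roll":0},{"translation":[6,-14,0],"roll":0}])

```text
clock: 18.53
ee_pos: [0.563, -0.0305, 0.2294]
orientation: [[0.943, 0.333, -0.002], [0.333, -0.943, 0.002], [-0.002, -0.003, -1.0]]
contact_force: [0.1, 0.2, -3.0]
grip_width: 0.0344
grasp_force: 40.0
```

step_arm(steps=[{"translation":[0,0,10],"roll":0},{"translation":[0,0,15],"roll":0},{"translation":[0,0,15],"roll":0},{"translation":[0,0,15],"roll":0},{"translation":[0,0,15],"roll":0},{"translation":[0,0,15],"roll":0},{"translation":[0,0,15],"roll":0},{"translation":[0,0,10],"roll":0},{"translation":[0,0,5],"roll":0},{"translation":[0,0,0],"roll":0},{"translation":[0,0,0],"roll":0},{"translation":[0,0,0],"roll":0}])

```text
clock: 19.53
ee_pos: [0.5656, -0.0345, 0.1161]
orientation: [[0.944, 0.331, 0.002], [0.331, -0.944, -0.0], [0.001, 0.001, -1.0]]
contact_force: [0.8, -0.1, -2.9]
grip_width: 0.0343
grasp_force: 40.0
```

```bash
python3 -c "
from h import *
a=np.radians(19.1)
go(.5411+.072*np.sin(a),.0352-.072*np.cos(a),.0363,19.1)"
```

```text
clock 19.5333 pos [ 0.5656 -0.0345  0.1161] yaw 19.32 grip 0.03427753785014249 39.97844472527504 F [ 0.8 -0.1 -2.9]
roll 0.0038 shift mm [-0.4 -1.9 79.8] tilt [ 1.5e-03 -2.0e-04 -1.0e+00] J [ -6.    9.6 112.3  -0.   58.   64.7]
```

step_arm(steps=[{"translation":[0,-1.7,8],"roll":0.0038},{"translation":[0,0,8],"roll":0},{"translation":[0,0,8],"roll":0},{"translation":[0,0,8],"roll":0},{"translation":[0,0,8],"roll":0},{"translation":[0,0,6],"roll":0},{"translation":[0,0,4],"roll":0},{"translation":[0,0,4],"roll":0},{"translation":[0,0,4],"roll":0},{"translation":[0,0,4],"roll":0},{"translation":[0,0,0],"roll":0},{"translation":[0,0,0],"roll":0}])

```text
clock: 20.53
ee_pos: [0.5642, -0.0327, 0.0531]
orientation: [[0.945, 0.327, -0.0], [0.327, -0.945, 0.0], [-0.0, -0.0, -1.0]]
contact_force: [0.2, -0.1, -2.6]
grip_width: 0.0342
grasp_force: 40.0
```

step_arm(steps=[{"translation":[0,0,3],"roll":0},{"translation":[0,0,3],"roll":0},{"translation":[0,0,3],"roll":0},{"translation":[0,0,2],"roll":0},{"translation":[0,0,2],"roll":0},{"translation":[0,0,1],"roll":0},{"translation":[0,0,1],"roll":0},{"translation":[0,0,1],"roll":0},{"translation":[0,0,0],"roll":0},{"translation":[0,0,0],"roll":0}])

```text
clock: 21.37
ee_pos: [0.5643, -0.0327, 0.0372]
orientation: [[0.945, 0.327, -0.0], [0.327, -0.945, 0.0], [-0.0, -0.0, -1.0]]
contact_force: [0.3, 0.3, -4.2]
grip_width: 0.0341
grasp_force: 40.0
```

step_arm(steps=[{"translation":[0,0,0.5],"roll":0},{"translation":[0,0,0.5],"roll":0},{"translation":[0,0,0.5],"roll":0},{"translation":[0,0,0],"roll":0},{"translation":[0,0,0],"roll":0}])

```text
clock: 21.78
ee_pos: [0.5645, -0.0327, 0.0361]
orientation: [[0.945, 0.327, 0.0], [0.327, -0.945, -0.0], [0.0, 0.0, -1.0]]
contact_force: [-1.4, 0.5, 0.6]
grip_width: 0.0342
grasp_force: 39.8
```

step_arm(steps=[{"translation":[0,0,0],"roll":0},{"translation":[0,0,0],"roll":0},{"translation":[0,0,0],"roll":0},{"translation":[0,0,0],"roll":0},{"translation":[0,0,-5],"roll":0},{"translation":[0,0,-10],"roll":0},{"translation":[0,0,-15],"roll":0},{"translation":[0,0,-25],"roll":0},{"translation":[0,0,-35],"roll":0},{"translation":[0,0,-35],"roll":0},{"translation":[0,0,-35],"roll":0},{"translation":[0,0,-35],"roll":0}], fingers=48)

```text
clock: 22.78
ee_pos: [0.5641, -0.0327, 0.2336]
orientation: [[0.945, 0.327, 0.001], [0.327, -0.945, -0.0], [0.001, 0.001, -1.0]]
contact_force: [0.7, -0.9, 0.9]
grip_width: 0.0478
grasp_force: 0.0
```

step_arm(steps=[{"translation":[0,0,-30],"roll":0},{"translation":[0,0,-30],"roll":0},{"translation":[0,0,-30],"roll":0},{"translation":[0,0,-30],"roll":0},{"translation":[0,0,-20],"roll":0},{"translation":[0,0,-10],"roll":0},{"translation":[0,0,0],"roll":0}])

```text
clock: 23.37
ee_pos: [0.5653, -0.0328, 0.3848]
orientation: [[0.945, 0.327, 0.007], [0.327, -0.945, -0.001], [0.006, 0.003, -1.0]]
contact_force: [-0.3, -0.4, 0.4]
grip_width: 0.0482
grasp_force: 0.0
```

```bash
python3 - <<'E'
from h import *
a=np.radians(19.1); R=np.array([[np.cos(a),-np.sin(a)],[np.sin(a),np.cos(a)]])
for n in('top','side'):
    c=snap(n); W=cloud(c).reshape(-1,3); q=(W[:,:2]-[.5411,.0352])@R
    for nm,y,h in(('seated',.072,.018),('nip',0,.022),('idler',-.072,.018)):
        m=(abs(q[:,0])<.05)&(abs(q[:,1]-y)<h-.006)&(W[:,2]>.05)&(W[:,2]<.09); 
        if m.sum()>20:
            f=np.polyfit(q[m,0],q[m,1],1);z=np.polyfit(q[m,0],W[m,2],1); print(n,nm,m.sum(),'y',f.round(4),'z',z.round(4),np.percentile(W[m,2],90))
    m=(abs(q[:,0])<.05)&(q[:,1]>.15)&(q[:,1]<.32)&(W[:,2]>.2)&(W[:,2]<.30); print(' bar',np.c_[q[m],W[m,2]].mean(0),m.sum())
save(load('side'),'s2.png',(200,120,420,300),3)
b=np.array([0,.251]); p=np.array([.5411,.0352])+R@b
go(p[0],p[1],.36,19.1)
E
```

```text
top seated 127 y [-0.2291  0.0816] z [-0.0087  0.0734] 0.07644052738679019
top nip 466 y [-0.031  -0.0006] z [-0.0087  0.0757] 0.07995094341282538
top idler 369 y [-0.0009 -0.0718] z [-0.0044  0.0722] 0.07581928233240039
 bar [-1.14591848e-04  2.54746943e-01  2.71769087e-01] 239
side seated 169 y [-0.0056  0.0688] z [-0.0097  0.0695] 0.07329219579104872
side nip 240 y [-0.0057 -0.0038] z [0.0068 0.073 ] 0.07676293344170769
side idler 193 y [-0.0002 -0.0747] z [-0.01    0.0699] 0.0732162537255248
 bar [-0.00048634  0.25167554  0.26806491] 95
clock 23.4667 pos [ 0.5639 -0.0327  0.3802] yaw 19.1 grip 0.048124249987395076 0.0 F [-0.3  0.  -0.8]
roll -0.0001 shift mm [   0.6 -322.6   20.3] tilt [-4.e-04  0.e+00 -1.e+00] J [-5.8 -0.  94.3 -0.  85.8 65.1]
```

View pics/s2.png

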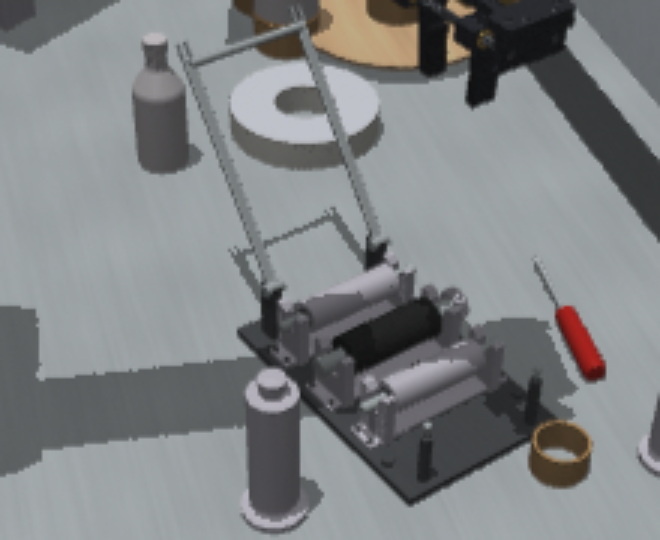

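The picture shows both rollers home and level, nip at (390,335) with its pulley at the far end (455,298), idler at (430,375). The keeper bar is at (245,45). Now I'll move over the bar and straddle it.

step_arm(steps=[{"translation":[0,-15,0],"roll":0},{"translation":[0,-28,0],"roll":0},{"translation":[0,-30,0],"roll":0},{"translation":[0,-30,0],"roll":0},{"translation":[0,-30,0],"roll":0},{"translation":[0,-30,0],"roll":0},{"translation":[0,-30,0],"roll":0},{"translation":[0,-30,0],"roll":0},{"translation":[0,-30,0],"roll":0},{"translation":[0,-30,0],"roll":0},{"translation":[0,-28,0],"roll":0},{"translation":[0,-13,0],"roll":0}])

```text
clock: 24.47
ee_pos: [0.4555, 0.2763, 0.3783]
orientation: [[0.944, 0.33, -0.004], [0.33, -0.944, -0.0], [-0.004, -0.001, -1.0]]
contact_force: [-0.8, -0.0, 0.5]
grip_width: 0.0481
grasp_force: 0.0
```

step_arm(steps=[{"translation":[0,0,10],"roll":0},{"translation":[0,0,15],"roll":0},{"translation":[0,0,15],"roll":0},{"translation":[0,0,15],"roll":0},{"translation":[0,0,10],"roll":0},{"translation":[0,0,0],"roll":0},{"translation":[0,0,0],"roll":0}], grip_force=10)

```text
clock: 25.05
ee_pos: [0.4579, 0.2725, 0.3143]
orientation: [[0.945, 0.326, -0.002], [0.326, -0.945, -0.002], [-0.003, 0.001, -1.0]]
contact_force: [0.2, 0.9, -0.0]
grip_width: 0.0479
grasp_force: 0.0
```

```bash
python3 -c "
from h import *
a=np.radians(19.1)
go(.5411-.252*np.sin(a),.0352+.252*np.cos(a),.249,19.1)"
```

```text
clock 25.05 pos [0.4579 0.2725 0.3143] yaw 19.05 grip 0.04791218352418781 0.0 F [ 0.2  0.9 -0. ]
roll -0.0008 shift mm [ 1.2 -0.6 65.3] tilt [-0.0022 -0.0015 -1.    ] J [ 28.1  -2.5 103.4  -0.   79.2  99. ]
```

step_arm(steps=[{"translation":[1,0,8],"roll":0},{"translation":[0,0,10],"roll":0},{"translation":[0,0,10],"roll":0},{"translation":[0,0,10],"roll":0},{"translation":[0,0,10],"roll":0},{"translation":[0,0,8],"roll":0},{"translation":[0,0,6],"roll":0},{"translation":[0,0,3],"roll":0},{"translation":[0,0,0],"roll":0},{"translation":[0,0,0],"roll":0}])

```text
clock: 25.88
ee_pos: [0.4593, 0.2739, 0.2508]
orientation: [[0.945, 0.327, 0.0], [0.327, -0.945, 0.0], [0.0, -0.0, -1.0]]
contact_force: [0.6, 0.3, 0.1]
grip_width: 0.0477
grasp_force: 0.0
```

step_arm(steps=[{"translation":[0,0,0],"roll":0},{"translation":[0,0,0],"roll":0},{"translation":[0,0,0],"roll":0},{"translation":[0,0,0],"roll":0},{"translation":[0,0,0],"roll":0},{"translation":[0,0,0],"roll":0},{"translation":[0,0,0],"roll":0},{"translation":[0,0,0],"roll":0}], fingers=2, grip_force=12)

```text
clock: 26.55
ee_pos: [0.4591, 0.2749, 0.2514]
orientation: [[0.945, 0.327, 0.0], [0.327, -0.945, 0.002], [0.001, -0.002, -1.0]]
contact_force: [-3.1, 4.6, 2.7]
grip_width: 0.0096
grasp_force: 12.0
```

```bash
python3 - <<'E'
from h import *
s=r.state(); p=np.array(s['ee_pos']); a=np.radians(19.1)
R=np.array([[np.cos(a),-np.sin(a)],[np.sin(a),np.cos(a)]]); q=R.T@(p[:2]-[.5411,.0352]); print('stand',q,p[2]+.0187,s['grip_width'],s['grasp_force'],s['contact_force'])
th0=np.arctan2(p[2]+.0187-.0765,.108-q[1]); print(np.degrees(th0),np.hypot(p[2]+.0187-.0765,.108-q[1]))
t=np.linspace(th0,0,37); y=.108-.24*np.cos(t); z=.0765+.24*np.sin(t)
print(np.c_[-np.diff(y),-np.diff(z)].__mul__(1000).round(1).tolist())
E
```

```text
stand [0.00093397 0.25334344] 0.2700979931864849 0.009551775322157315 12.046594507992268 [-3.06275393  4.63982591  2.72338774]
126.89734251847447 0.24208448872033395
[[12.1, -8.5], [12.6, -7.7], [13.0, -7.0], [13.4, -6.1], [13.8, -5.3], [14.1, -4.4], [14.3, -3.6], [14.5, -2.7], [14.7, -1.8], [14.7, -0.9], [14.8, 0.0], [14.7, 0.9], [14.6, 1.8], [14.5, 2.7], [14.3, 3.6], [14.1, 4.5], [13.8, 5.4], [13.4, 6.2], [13.0, 7.0], [12.5, 7.8], [12.0, 8.5], [11.5, 9.3], [10.9, 10.0], [10.3, 10.6], [9.6, 11.2], [8.9, 11.8], [8.1, 12.3], [7.4, 12.8], [6.6, 13.2], [5.7, 13.6], [4.9, 13.9], [4.0, 14.2], [3.2, 14.4], [2.3, 14.6], [1.4, 14.7], [0.5, 14.8]]
```

step_arm(steps=[{"translation":[0,12.1,-8.5],"roll":0},{"translation":[0,12.6,-7.7],"roll":0},{"translation":[0,13,-7],"roll":0},{"translation":[0,13.4,-6.1],"roll":0},{"translation":[0,13.8,-5.3],"roll":0},{"translation":[0,14.1,-4.4],"roll":0},{"translation":[0,14.3,-3.6],"roll":0},{"translation":[0,14.5,-2.7],"roll":0},{"translation":[0,14.7,-1.8],"roll":0},{"translation":[0,14.7,-0.9],"roll":0},{"translation":[0,14.8,0],"roll":0},{"translation":[0,14.7,0.9],"roll":0}])

```text
clock: 27.55
ee_pos: [0.5142, 0.1157, 0.2975]
orientation: [[0.945, 0.327, 0.001], [0.327, -0.945, 0.0], [0.001, -0.0, -1.0]]
contact_force: [2.1, 2.7, -4.7]
grip_width: 0.0089
grasp_force: 12.3
```

```bash
cat >> h.py <<'E'
def bar(n):
    s=r.state(); p=np.array(s['ee_pos']); a=np.radians(19.1)
    R=np.array([[np.cos(a),-np.sin(a)],[np.sin(a),np.cos(a)]]); q=R.T@(p[:2]-[.5411,.0352]); print('stand',q,p[2]+.0187,s['grip_width'],s['grasp_force'],s['contact_force'],s['joint_pos'])
    b=p[2]+.0187-.0765;th0=np.arctan2(b,.108-q[1]); print(np.degrees(th0),np.hypot(b,.108-q[1]))
    t=np.linspace(th0,0,n+1); y=.108-.24*np.cos(t); z=.0765+.24*np.sin(t); y[0]=q[1]; z[0]=p[2]+.0187
    print((np.c_[-np.diff(y),-np.diff(z)]*1000).round(1).tolist())
E
python3 -c "
from h import *
bar(24)"
```

```text
stand [0.0009842  0.08489875] 0.3161886537373658 0.008937215249012845 12.260921224951744 [ 2.11842168  2.68143784 -4.69546369] [ 9.97093204e+00 -2.89819473e+00  1.05550447e+02  9.87009219e-03
  7.73028557e+01  8.08661195e+01]
84.49482252901412 0.2407993326391799
[[14.5, 2.7], [14.5, 2.8], [14.3, 3.6], [14.0, 4.5], [13.7, 5.4], [13.4, 6.2], [13.0, 7.0], [12.5, 7.8], [12.0, 8.5], [11.5, 9.3], [10.9, 10.0], [10.2, 10.6], [9.6, 11.2], [8.9, 11.8], [8.1, 12.3], [7.4, 12.8], [6.6, 13.2], [5.7, 13.6], [4.9, 13.9], [4.0, 14.2], [3.1, 14.4], [2.3, 14.6], [1.4, 14.7], [0.5, 14.7]]
```

step_arm(steps=[{"translation":[0,14.6,1.8],"roll":0},{"translation":[0,14.5,2.7],"roll":0},{"translation":[0,14.3,3.6],"roll":0},{"translation":[0,14.1,4.5],"roll":0},{"translation":[0,13.8,5.4],"roll":0},{"translation":[0,13.4,6.2],"roll":0},{"translation":[0,13,7],"roll":0},{"translation":[0,12.5,7.8],"roll":0},{"translation":[0,12,8.5],"roll":0},{"translation":[0,11.5,9.3],"roll":0},{"translation":[0,10.9,10],"roll":0},{"translation":[0,10.3,10.6],"roll":0}])

```text
clock: 28.55
ee_pos: [0.5643, -0.0309, 0.2191]
orientation: [[0.945, 0.327, -0.001], [0.327, -0.945, 0.0], [-0.001, -0.001, -1.0]]
contact_force: [0.9, 4.8, -2.1]
grip_width: 0.0089
grasp_force: 12.3
```

```bash
python3 -c "
from h import *
bar(12)"
```

```text
stand [ 0.00030768 -0.07005244] 0.23776862411390548 0.008905542579622361 12.347385473549366 [ 0.86827771  4.79087665 -2.10676727] [-5.67174853e+00  4.08843734e+00  1.06796574e+02  2.27901036e-02
  6.91823530e+01  6.52305231e+01]
42.16829051462181 0.2402295573702326
[[9.4, 11.4], [8.8, 11.8], [8.1, 12.3], [7.3, 12.8], [6.5, 13.2], [5.7, 13.6], [4.9, 13.9], [4.0, 14.2], [3.1, 14.4], [2.2, 14.5], [1.4, 14.7], [0.5, 14.7]]
```

step_arm(steps=[{"translation":[0,9.5,11.2],"roll":0},{"translation":[0,8.9,11.8],"roll":0},{"translation":[0,8.1,12.3],"roll":0},{"translation":[0,7.4,12.8],"roll":0},{"translation":[0,6.6,13.2],"roll":0},{"translation":[0,5.7,13.6],"roll":0},{"translation":[0,4.9,13.9],"roll":0},{"translation":[0,4,14.2],"roll":0},{"translation":[0,3.2,14.4],"roll":0},{"translation":[0,2.3,14.6],"roll":0},{"translation":[0,1,10],"roll":0},{"translation":[0,0.5,6],"roll":0}])

```text
clock: 29.55
ee_pos: [0.5842, -0.0889, 0.0705]
orientation: [[0.945, 0.327, -0.002], [0.327, -0.945, 0.0], [-0.001, -0.001, -1.0]]
contact_force: [-1.4, 6.2, 0.9]
grip_width: 0.0093
grasp_force: 11.9
```

```bash
python3 -c "
from h import *
bar(4)"
```

```text
stand [ 1.09394629e-04 -1.31395215e-01] 0.08917408832060869 0.009268504401982517 11.88659057021141 [-1.38957708  6.24737328  0.94718213] [-1.10727684e+01  1.52377082e+01  1.10902232e+02  5.82817600e-03
  5.39594032e+01  5.98197203e+01]
3.030530309888327 0.23973047647402085
[[0.4, 3.2], [0.1, 3.2], [0.1, 3.2], [0.0, 3.2]]
```

step_arm(steps=[{"translation":[0,0.3,4],"roll":0},{"translation":[0,0,4],"roll":0},{"translation":[0,0,3],"roll":0},{"translation":[0,0,2],"roll":0},{"translation":[0,0,1],"roll":0},{"translation":[0,0,1],"roll":0},{"translation":[0,0,0],"roll":0},{"translation":[0,0,0],"roll":0}])

```text
clock: 30.22
ee_pos: [0.5845, -0.0892, 0.0581]
orientation: [[0.945, 0.328, -0.001], [0.328, -0.945, -0.0], [-0.001, -0.0, -1.0]]
contact_force: [-5.2, 5.5, 8.5]
grip_width: 0.0093
grasp_force: 11.2
```

```bash
python3 -c "
from h import *
bar(1)"
```

```text
stand [ 0.00027672 -0.13171076] 0.0768198237619307 0.009269182570022187 11.230364330112934 [-5.21508973  5.5035539   8.45005428] [-1.10798103e+01  1.61433222e+01  1.11283422e+02 -1.86635639e-02
  5.26475776e+01  5.97972166e+01]
0.07644438104925236 0.2397109758979932
[[0.3, 0.3]]
```

The keeper is at its stop: bar at 76.8 mm and an upward reaction of 8.5 N. I'll release and retreat.

step_arm(steps=[{"translation":[0,0,0],"roll":0},{"translation":[0,0,0],"roll":0},{"translation":[0,0,0],"roll":0},{"translation":[0,0,0],"roll":0},{"translation":[0,0,-5],"roll":0},{"translation":[0,0,-10],"roll":0},{"translation":[0,0,-20],"roll":0},{"translation":[0,0,-30],"roll":0},{"translation":[0,0,-35],"roll":0},{"translation":[0,0,-35],"roll":0},{"translation":[0,0,-35],"roll":0},{"translation":[0,0,-30],"roll":0}], fingers=34)

```text
clock: 31.22
ee_pos: [0.5854, -0.0893, 0.2615]
orientation: [[0.945, 0.327, 0.003], [0.327, -0.945, -0.001], [0.003, 0.002, -1.0]]
contact_force: [0.7, -1.1, -0.1]
grip_width: 0.0341
grasp_force: 0.0
```

step_arm(steps=[{"translation":[0,20,-20],"roll":0},{"translation":[0,30,-10],"roll":0},{"translation":[0,30,0],"roll":0},{"translation":[0,30,0],"roll":0},{"translation":[0,30,0],"roll":0},{"translation":[0,20,0],"roll":0},{"translation":[0,0,0],"roll":0},{"translation":[0,0,0],"roll":0}])

```text
clock: 31.88
ee_pos: [0.6371, -0.2412, 0.2879]
orientation: [[0.946, 0.325, 0.0], [0.325, -0.946, 0.0], [0.0, -0.0, -1.0]]
contact_force: [0.4, 0.3, -0.3]
grip_width: 0.034
grasp_force: 0.0
```

```bash
python3 - <<'E'
from h import *
c=snap('side'); W=cloud(c).reshape(-1,3); a=np.radians(19.1); R=np.array([[np.cos(a),-np.sin(a)],[np.sin(a),np.cos(a)]])
q=(W[:,:2]-[.5411,.0352])@R
m=(abs(q[:,0])<.05)&(abs(q[:,1]+.132)<.012)&(W[:,2]>.05)&(W[:,2]<.12); print('bar',np.c_[q[m],W[m,2]].mean(0),m.sum())
save(c,'s3.png',(200,120,420,300),3); print(r.state()['contact_force'],r.state()['clock'])
E
```

```text
bar [ 0.00016551 -0.13366195  0.07893074] 108
[ 1.50979333 -0.52160533 -0.67491836] 31.9333
```

View pics/s3.png

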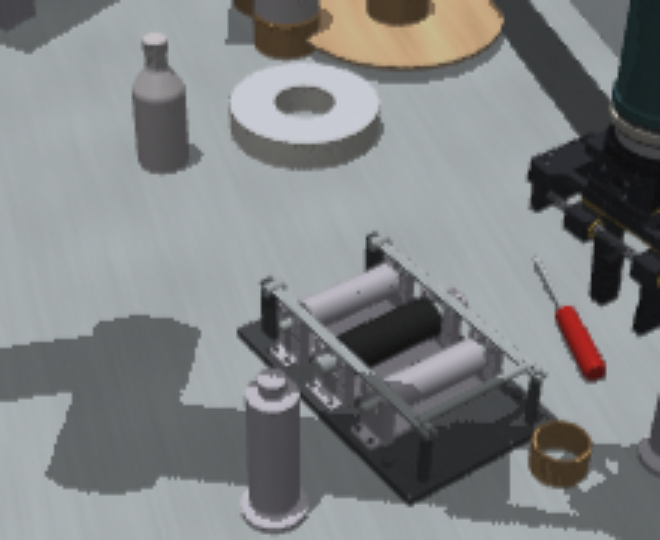

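The keeper lies level across all three rollers, with its bar at about (480,400) by the studs, and the arm is clear.

```bash
python3 -c "
from cell import workorder
print(workorder.hand_in())"
```

```text
the job is handed in; nothing more can be done
None
```

The job is handed in at about 32 s of the 72 s allowed: in the last side view both rollers are home (nip pulley on the far side), the keeper is closed and the arm is clear; the hand-in returned no verdict.

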